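# Take the long dibber out of the short-opening bench drawer

### The arm

A 6-joint arm with a two-finger parallel gripper is mounted at the origin on the work surface; the furniture and walls round the work are solid. World frame = base frame: x ahead of the robot, y to its left, z up, the work surface at z = 0. Lengths are in mm, angles in rad, forces in N, time in s.
With the tool pointing down it reaches from about 375 to 975 mm from the base axis. Payload 3.8 kg.
Tool frame: the origin (TCP) lies between the finger pads; the fingertips stand 11 mm ahead of it and the grasp point (between the pads) lies 8 mm behind it (manip.tip_extent is the distance from the TCP to the fingertips, in mm); z points along the fingers, y is the direction in which the jaws open and shut (so a half turn about z gives the same grasp; the last joint's range is limited). The gripper opens to 88 mm and grips with 3 to 60 N. Pads are 18 mm wide; open, the fingers measure 123 mm over their backs; the gripper's body (75 mm by 187 mm) begins 45 mm behind the grasp point.
Start: joints at [-1.184, 0.264, 1.604, -0, 1.274, -0.037], TCP at [277.572, -615.282, 216.506] pointing down, gripper open.
Joint ranges: [-2.63, 2.63], [-0.94, 2.18], [0.31, 2.57], [-1.31, 4.45], [0, 2.66], [-2.55, 2.55]. Speed limits (rad/s): [2.57, 2.57, 3.14, 3.14, 3.14, 3.14].

### API

Orientations are given as a rotation vector (axis times angle).
In Python, from station import manip gives the robot as it stands. The module is installed in compiled form; this text tells all that it offers.
- The arm moves only by the tool jog_arm, never from a script. Its argument "moves" is a list of rows, each a list of 5 numbers: the closure, from -1 (fully open) to 1 (shut), so that 0 is half open, then the shift along the tool's x, y, z in m, then the turn about the tool's z in rad. A call has 1 to 12 rows; each row shifts and turns the pose as measured when the row begins, along the tool's axes as they then stand; what a row does not reach is not made up. A row lasts 1/12 s, in which the tool goes at most 41.7 mm and 7.16 degrees, less where a joint would pass 70% of its speed; a pose out of reach is approached as far as the arm can. A call is refused whole if a number of a shift passes 0.0417 or a number of a turn 0.125, either way. A call with a gripper value outside its range is refused whole. The fingers move at their own pace and stop on an object; "force" is the grip in N (left out, the last holds). Time passes only in rows, so rows that do not move let the fingers close. It gives the time, the measured TCP pose, the force and the opening at its end, in the units of the state.
- manip.read_state(): the state, without advancing time (a new reading comes with each control period).
- manip.grab_frame(name): name is "side" or "top" or "wrist"; returns (picture, depth): 384x512x3 uint8, red, green, blue; 384x512 float32, mm along the optical axis (not along the pixel's ray), 0 where there is no reading.
- manip.camera_params(name): a dict with "vertical_fov" (degrees; the focal length in pixels is half the picture's height over the tangent of half this angle, whatever the lens; pixels are square), "cx", "cy" (the principal point, pixels), "extrinsics" (4x4, takes a point from world to camera coordinates). Camera axes: x right, y up, looking along -z (the intrinsics and any distortion apply to the point x, -y, -z); pixel columns grow to the right and rows downward; lengths in mm; the calibration is good to about 2 mm. A picture is of the moment at which its call begins: read the wrist's pose just before it. camera_params takes no time and is no camera call; for the wrist camera it gives the pose at the moment of the call.
- manip.sign_off(): hands the job in, once; it reports no verdict.
The state is a dict: "t": time; "joint_pos": joint angles; "qvel": joint speeds; "effort": joint torques, N m; "tcp_pos": TCP position; "eef_rot": TCP orientation; "force": force on the tool from outside, world axes, zero at the start; "torque": the same for the moment, N m; "finger_gap": finger opening in mm.
Only numpy, scipy, OpenCV 4.12 (cv2) and the standard library are available. Lean on these libraries where they do the work, as an engineer would, in place of code of your own. Each camera call takes 0.05 s, during which the arm holds its last target. There are 200 camera calls.

### The job

Pull the drawer of the low wooden cabinet out as far as it goes; it stops when only about half of it is exposed. Then take the long planting dibber out of it - it is longer than the opening, so tip its handle end up over the drawer front and draw it out diagonally from under the cabinet top, without prying it against the wood - and finish still holding it, motionless, in the air, every part of it about a hand's breadth (10 cm) higher than the cabinet top and touching nothing but your gripper. Leave the gold ribbon and the clay pot on the cabinet, and the green vase and glue bottle beside it, undisturbed.

Things in the scene. Friction and masses are not known exactly. Their poses are not given: they have to be found in the camera images.
- cabinet: low wooden bench cabinet fixed to the table, 300 deep (x) x 216 wide (y) x 92 mm high; origin at the centre of its underside on the table; its x axis points from the drawer front to the back, z up. The fixed top board covers x = -150 to +150 mm, its underside 78 mm and its top 92 mm above the table. One drawer slides out towards -x.
- drawer (a joint): how far the drawer is out, m: 0 shut, 0.145 at its stop; runs on light friction (about 1.5 N) and stays where it is left. Drawer inside: 275 mm long (x), 166 mm wide (y), floor 22 mm above the table, side walls up to 58 mm, front panel 14 mm thick with its top edge 72 mm above the table. At drawer value d the inside runs from x = -150 mm - d to +125 mm - d in the cabinet's frame, so at the stop 145 mm of it lie open from above, in front of the top board.
- drawer_knob (a point): centre of the head of the round brass knob (30 mm diameter, head about 19 mm long, on a 13 mm neck) in the middle of the drawer front, 42 mm above the table; it stands 26 mm out from the front panel and moves with the drawer. It can be pinched from above across the cabinet's y axis. Its axes are parallel to the cabinet's: x into the drawer.
- dibber_center (a point): middle of the planting dibber, half-way along it and on its axis: 230 mm long, about 120 g, lying on the drawer floor with its axis 12 mm above the floor; its x axis runs from the handle end to the steel point, which lies towards the back of the drawer (roughly along the cabinet's x), z up as it lies. Dark wooden handle with square sides, 24 x 24 mm, from x = -112 to -6 mm; brass ferrule; round shaft 17 mm thick tapering to the steel point at x = +115 mm.
- dibber_grip (a point): a good place to grasp the dibber: on its axis in the middle of the square handle, 50 mm behind dibber_center and 65 mm from the handle end, near the balance point; grasp across its y axis, 24 mm wide. Axes as dibber_center.
- dibber_tip (a point): the steel point's end, on the axis, 115 mm ahead of dibber_center
- dibber_butt (a point): the handle's end, on the axis, 115 mm behind dibber_center
- bud_vase_center (a point): half-way up a pale green glass bud vase, 48 mm diameter, 150 mm high, standing loose on the table beside the cabinet, on its +y side (away from the robot)
- gold_ribbon_center (a point): half-way up a spool of gold ribbon, 68 x 60 x 22 mm, lying loose on the cabinet top towards the back
- clay_pot_center (a point): half-way up a small empty terracotta pot, 58 mm wide, 45 mm high, standing loose on the cabinet top towards the back
- glue_center (a point): half-way up a small brown dropper bottle of glue, 34 mm diameter, 102 mm high, standing loose on the table beside the cabinet, on its +y side (away from the robot)

How it is judged (in metres and radians):
On the way, in this order (a step that is already met when the one before it is completed fails the run):
1. the drawer is out to its stop (at least 130 mm of 145) (value of joint drawer above 0.13 m), for 0.1 s.
2. the dibber is tipped: its handle end is higher than the drawer front while its point is still under the cabinet top (height (world z) of dibber_butt above 0.08 m and height (world z) of dibber_tip below 0.078 m and x of dibber_tip in the frame of cabinet above -0.15 m), for 0.05 s.
At the end, for the whole second after the job is handed in: The dibber is held in the gripper's fingers, still (under 40 mm/s), with both its ends at least 63 mm higher than the cabinet top (155 mm above the table), not touching the cabinet or drawer; vase, ribbon, clay pot and glue bottle are within 30 mm of where they stood (height (world z) of each of dibber_tip, dibber_butt above 0.155 m and contact force between dibber and the fingers above 1 N and contact force between dibber and cabinet below 0.05 N and linear speed of dibber below 0.04 m/s and distance of each of bud_vase_center, gold_ribbon_center, glue_center, clay_pot_center from where it was at the start of the episode below 0.03 m); the arm keeps its last pose, push and grip.
It fails at once if the dibber is pried against the cabinet or drawer with more than 50 N (contact force between dibber and cabinet above 50 N).
It fails at once if the vase, the gold ribbon, the clay pot or the glue bottle is pushed away or knocked over (moved more than 30 mm) (distance of any of bud_vase_center, gold_ribbon_center, glue_center, clay_pot_center from where it was at the start of the episode above 0.03 m).
It also fails if it takes over 48 s, if anything falls off the work surface, if the arm or the gripper's body presses on something with over 40 N, if the wrist force passes 120 N, or if a joint passes its speed limit or range.

## Working session

There is one attempt and no reset: what is moved stays moved. The work goes in short steps, Python scripts to look and compute and a tool call to move; the robot and the scene stay as the last step left them, time stands still between calls to the robot, and variables do not carry over. Pictures are saved under pics/ and viewed, about 8 in all and at most 12, crops included, and the job is handed in when it is done.

Besides the shell and the picture viewer there is one more tool, called after ">>>" as name(argument=value, ...), one argument or row to a line, values as JSON. jog_arm: Moves the arm, as the interface text tells. Its arguments: {"type":"object","properties":{"moves":{"type":"array"},"force":{"type":"number"}},"required":["moves"]}

```bash
mkdir -p pics
cat > h.py <<'E'
import numpy as np, cv2
from station import manip
from scipy.spatial.transform import Rotation as R
def snap(n,f=None):
    p=manip.camera_params(n); im,d=manip.grab_frame(n)
    if f: cv2.imwrite('pics/'+f,im[:,:,::-1])
    return p,im,d
def world(p,u,v,d):
    h=384; f=h/2/np.tan(np.radians(p['vertical_fov'])/2)
    u=np.asarray(u,float);v=np.asarray(v,float)
    pc=np.stack([(u-p['cx'])/f*d,-(v-p['cy'])/f*d,-d,np.ones_like(d)],-1)
    return (pc@np.linalg.inv(p['extrinsics']).T)[...,:3]
def cloud(p,d):
    v,u=np.mgrid[:d.shape[0],:d.shape[1]]
    return world(p,u,v,d.astype(float))
E
python3 - <<'E'
from h import *
for n in ('side','top'):
    p,im,d=snap(n,n+'0.png'); np.savez(n+'0.npz',im=im,d=d,**{k:np.array(v) for k,v in p.items()})
    print(n,{k:v for k,v in p.items()},(d>0).mean(),np.percentile(d[d>0],[1,50,99]))
a=cv2.imread('pics/side0.png');b=cv2.imread('pics/top0.png')
s=manip.read_state();print(s)
E
```

```text
side {'vertical_fov': 51.95533381989179, 'cx': 253.5892011744987, 'cy': 192.10011680637763, 'extrinsics': array([[-9.38098942e-01, -3.45868899e-01,  1.85763026e-02,
         5.25092896e+02],
       [ 2.06126877e-01, -5.14368200e-01,  8.32428415e-01,
        -3.08756702e+02],
       [-2.78356040e-01,  7.84729291e-01,  5.53821140e-01,
        -5.78573279e+02],
       [ 0.00000000e+00,  0.00000000e+00,  0.00000000e+00,
         1.00000000e+00]])} 0.8992156982421875 [ 596.92319824  955.31109619 3972.48139648]
top {'vertical_fov': 52.78875866828893, 'cx': 261.1213102812772, 'cy': 191.43446196037848, 'extrinsics': array([[ 2.08538633e-02, -9.99724648e-01, -1.07584246e-02,
        -1.82959155e+02],
       [ 9.95036142e-01,  1.97063594e-02,  9.75435010e-02,
        -6.22673254e+02],
       [-9.73046329e-02, -1.27391802e-02,  9.95173111e-01,
        -8.84434590e+02],
       [ 0.00000000e+00,  0.00000000e+00,  0.00000000e+00,
         1.00000000e+00]])} 0.9959615071614584 [ 831.87623962  958.95178223 1777.48528809]
{'t': 0.1, 'joint_pos': array([-1.18391160e+00,  2.64658490e-01,  1.60520129e+00, -1.55695771e-05,
        1.27368077e+00, -3.68943354e-02]), 'qvel': array([ 8.23476959e-04, -6.15345667e-04, -2.98976098e-03,  2.25829320e-05,
        1.57489097e-03,  9.19997779e-04]), 'effort': array([ 5.32302529e-04, -5.03618503e+01, -3.58071792e+01,  7.30673759e-02,
        2.33235781e-02, -5.06300375e-05]), 'tcp_pos': array([ 277.31240198, -614.67833724,  215.345081  ]), 'eef_rot': array([-3.06945754e+00, -6.60304792e-01,  5.55394180e-04]), 'force': array([ 0.29646881, -0.13823597,  0.03328563]), 'torque': array([ 0.0240665 , -0.00218187, -0.06230524]), 'finger_gap': 88.33000202585742}
```

View pics/top0.png

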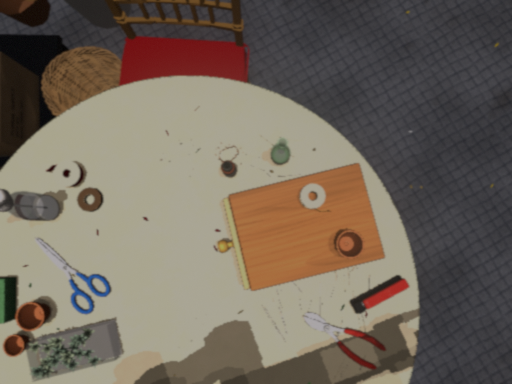

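View pics/side0.png

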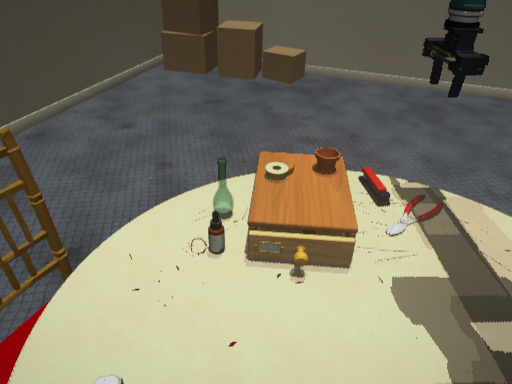

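The top view shows the cabinet's board with corners near (228,193), (360,164), (383,258) and (248,290). The knob is at (223,245), the vase at (280,153), the glue bottle at (229,168), the ribbon at (313,196) and the pot at (348,243). The side view agrees: the knob is at (300,257) and the drawer is shut.

Run:
```python
from h import *
for n in ('top','side'):
    z=np.load(n+'0.npz'); p={k:z[k] for k in ('vertical_fov','cx','cy','extrinsics')}
    P=cloud(p,z['d']); im=z['im']; hsv=cv2.cvtColor(im,cv2.COLOR_RGB2HSV).astype(int)
    near=(P[...,0]>300)&(P[...,0]<1000)&(P[...,1]>-500)&(P[...,1]<100)&(z['d']>0)
    m=near&(P[...,2]>86)&(P[...,2]<98)
    m=cv2.morphologyEx(m.astype(np.uint8),cv2.MORPH_OPEN,np.ones((3,3)))
    k,l,st,c=cv2.connectedComponentsWithStats(m); b=1+st[1:,4].argmax(); q=P[l==b]
    (cx,cy),wh,a=cv2.minAreaRect(q[:,:2].astype(np.float32))
    print(n,'board',cx,cy,wh,a,'z',np.median(q[:,2]))
    t=near&(P[...,2]>-5)&(P[...,2]<5);print(' table z',np.median(P[t][:,2]))
    kn=near&(hsv[...,0]>15)&(hsv[...,0]<27)&(hsv[...,1]>150)&(P[...,2]>15)&(P[...,2]<75)
    k,l,st,c=cv2.connectedComponentsWithStats(kn.astype(np.uint8))
    for i in range(1,k):
        if st[i,4]>15: q=P[l==i];print(' knob?',st[i],np.median(q,0).round(1),q.min(0).round(),q.max(0).round())
    hi=near&(P[...,2]>100)
    k,l,st,c=cv2.connectedComponentsWithStats(hi.astype(np.uint8))
    for i in range(1,k):
        if st[i,4]>15: q=P[l==i];print(' tall',np.median(q,0).round(),q.min(0).round(),q.max(0).round())
```

```text
top board 547.4037475585938 -270.39617919921875 (216.0828399658203, 299.9718017578125) 14.99718189239502 z 91.61344127084408
 table z -0.36668440734945307
 knob? [219 241  13  11  63] [500.1 -89.2  52.9] [ 486. -104.   44.] [509. -77.  59.]
 tall [ 719. -214.  141.] [ 708. -226.  101.] [ 730. -203.  153.]
 tall [ 611. -282.  114.] [ 581. -308.  104.] [ 638. -257.  118.]
 tall [ 509. -367.  127.] [ 483. -385.  100.] [ 540. -328.  141.]
side board 545.39892578125 -268.0928039550781 (216.13125610351562, 300.7073059082031) 14.99311351776123 z 91.38678151121388
 table z -0.3682047350268931
 knob? [293 245  15  20 208] [497.3 -80.5  49.2] [ 482. -114.   29.] [513. -70.  58.]
 tall [ 509. -344.  126.] [ 481. -386.  100.] [ 538. -324.  138.]
 tall [ 714. -207.  132.] [ 706. -224.  100.] [ 727. -201.  151.]
 tall [ 606. -277.  113.] [ 576. -311.  100.] [ 637. -254.  115.]
```

>>> jog_arm(
  moves=[
    [-0.2,0,0,0,-0.118],
    [-0.2,0,0,0,-0.118],
    [-0.2,0,0,0,-0.118],
    [-0.2,0,0,0,-0.118],
    [-0.2,0,0,0,-0.118],
    [-0.2,0,0,0,-0.118],
    [-0.2,0,0,0,-0.118],
    [-0.2,0,0,0,-0.118],
    [-0.2,0,0,0,-0.118],
    [-0.2,0,0,0,-0.118],
    [-0.2,0,0,0,-0.118],
    [-0.2,0,0,0,-0.118],
  ],
  force=25,
)

```text
t: 1.1
tcp_pos: [275.2, -609.5, 205.7]
eef_rot: [-1.809, -2.549, -0.015]
force: [-0.3, -0.3, -0.2]
finger_gap: 52.8
```

```bash
cat > togo.py <<'E'
import sys
from h import *
# target in cabinet frame (x,y) and world z of TCP; prints remaining shift in tool axes, mm, and yaw turn
C=np.array([546.5,-269.3]); ax=np.array([.2588,-.9659]); ay=np.array([.9659,.2588])
def togo(x,y,z,yaw=0.):
    s=manip.read_state(); M=R.from_rotvec(s['eef_rot']).as_matrix()
    T=np.r_[C+ax*x+ay*y,z]; tx=M[:,0]; cur=np.degrees(np.arctan2(tx[1],tx[0]))
    d=T-s['tcp_pos']; q=s['tcp_pos'][:2]-C
    print('t',round(s['t'],2),'cab xy',(q@ax).round(1),(q@ay).round(1),'z',s['tcp_pos'][2].round(1),'gap',round(s['finger_gap'],1),'F',s['force'].round(1))
    print('shift tool',(M.T@d).round(1),'turn tool z rad',round(-np.radians((105+yaw-cur+180)%360-180),3),'tilt',M[2].round(3),'q',s['joint_pos'].round(2))
if __name__=='__main__': togo(*map(float,sys.argv[1:]))
E
python3 togo.py -193 0 215
```

```text
t 1.1 cab xy 258.4 -350.1 z 205.7 gap 52.8 F [-0.3 -0.3 -0.2]
shift tool [424.1 382.7  -1.9] turn tool z rad 0.075 tilt [ 0.018 -0.001 -1.   ] q [-1.18  0.27  1.62  0.    1.27 -1.52]
```

>>> jog_arm(
  moves=[
    [-0.2,0.029,0.026,-0.0015,0.075],
    [-0.2,0.029,0.026,-0.0015,0],
    [-0.2,0.029,0.026,-0.0015,0],
    [-0.2,0.029,0.026,-0.0015,0],
    [-0.2,0.029,0.026,-0.0015,0],
    [-0.2,0.029,0.026,-0.0015,0],
    [-0.2,0.029,0.026,-0.0015,0],
    [-0.2,0.029,0.026,-0.0015,0],
    [-0.2,0.029,0.026,-0.0015,0],
    [-0.2,0.029,0.026,-0.0015,0],
    [-0.2,0.029,0.026,-0.0015,0],
    [-0.2,0.029,0.026,-0.0015,0],
  ],
)

```text
t: 2.1
tcp_pos: [482.4, -177.1, 221.6]
eef_rot: [-1.905, -2.465, -0.015]
force: [0.4, 0.5, -0.4]
finger_gap: 52.9
```

```bash
python3 togo.py -193 0 120
```

```text
t 2.1 cab xy -105.6 -38.1 z 221.6 gap 52.9 F [ 0.4  0.5 -0.4]
shift tool [ 84.8  38.4 103.6] turn tool z rad -0.007 tilt [ 0.027 -0.008 -1.   ] q [-0.41 -0.03  1.92  0.02  1.27 -0.67]
```

>>> jog_arm(
  moves=[
    [-0.2,0.021,0.009,0.01,0],
    [-0.2,0.021,0.009,0.02,0],
    [-0.2,0.021,0.009,0.025,0],
    [-0.2,0.015,0.008,0.025,0],
    [-0.2,0,0,0.01,0],
    [-0.2,0,0,0,0],
    [-0.2,0,0,0,0],
  ],
)

```text
t: 2.68
tcp_pos: [498.4, -78.9, 131.3]
eef_rot: [-1.892, -2.478, -0.019]
force: [-0.2, 0.2, -0.8]
finger_gap: 52.7
```

Run:
```python
from togo import *
togo(-193,0,42)
p,im,d=snap('wrist','w1.png')
P=cloud(p,d); hsv=cv2.cvtColor(im,cv2.COLOR_RGB2HSV).astype(int)
kn=(hsv[...,0]>15)&(hsv[...,0]<27)&(hsv[...,1]>150)&(P[...,2]>15)&(P[...,2]<66)
k,l,st,c=cv2.connectedComponentsWithStats(kn.astype(np.uint8))
for i in range(1,k):
    if st[i,4]>40:
        q=P[l==i]; e=np.c_[(q[:,:2]-C)@ax,(q[:,:2]-C)@ay,q[:,2]];print(st[i],np.percentile(e,[2,50,98],axis=0).round(1).tolist())
```

```text
t 2.68 cab xy -196.4 2.8 z 131.3 gap 52.7 F [-0.2  0.2 -0.8]
shift tool [-5.8 -2.4 89.2] turn tool z rad 0.005 tilt [ 0.026 -0.005 -1.   ] q [-0.22  0.02  2.04  0.02  1.09 -0.5 ]
[ 214  185   57   46 1018] [[-201.7, -31.6, 22.0], [-186.6, -0.4, 51.1], [-163.9, 15.5, 57.7]]
[181 212  30  15 134] [[-164.6, -70.4, 16.0], [-164.2, -55.7, 35.2], [-163.7, -43.8, 53.8]]
[271 213  41  17 208] [[-166.1, 23.4, 17.0], [-164.6, 41.3, 42.0], [-163.9, 64.8, 61.8]]
[313 213  40  18 217] [[-166.1, 67.7, 16.7], [-164.6, 83.2, 46.0], [-163.8, 98.6, 64.3]]
[210 246  13   7  42] [[-126.8, -45.4, 21.2], [-122.2, -39.0, 22.6], [-118.2, -31.2, 25.8]]
[242 246  20   8  59] [[-126.8, -7.7, 21.5], [-121.4, 1.2, 22.7], [-117.3, 11.5, 23.9]]
[258 246  18   8  73] [[-127.1, 9.1, 21.6], [-122.8, 20.4, 22.7], [-117.8, 28.4, 24.1]]
[277 246  21   8  77] [[-127.0, 30.5, 21.4], [-122.9, 43.1, 22.9], [-118.0, 53.3, 23.9]]
```

View pics/w1.png

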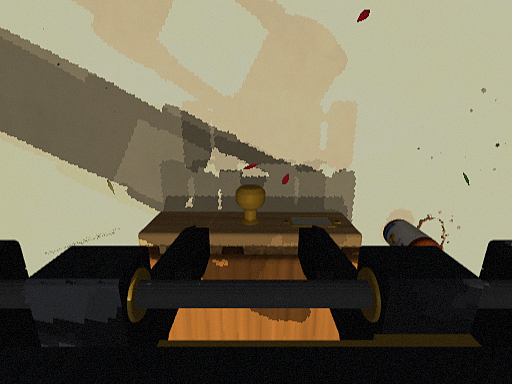

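The wrist view shows the knob at (250,195), centred between the fingers, with the panel front along row 230. The measurement agrees: knob at about cabinet x = -190, y = 0.

>>> jog_arm(
  moves=[
    [-0.2,-0.003,-0.001,0.014,0],
    [-0.2,-0.002,-0.001,0.014,0],
    [-0.2,0,0,0.014,0],
    [-0.2,0,0,0.014,0],
    [-0.2,0,0,0.013,0],
    [-0.2,0,0,0.008,0],
    [-0.2,0,0,0.002,0],
    [-0.2,0,0,-0.001,0],
  ],
)

```text
t: 3.4
tcp_pos: [506.7, -94.8, 63.0]
eef_rot: [-1.919, -2.483, -0.03]
force: [-0.3, 0.1, -0.0]
finger_gap: 53.0
```

```bash
python3 togo.py -193 0 42
```

```text
t 3.4 cab xy -178.8 6.7 z 63.0 gap 53.0 F [-0.3  0.1 -0. ]
shift tool [13.8 -7.  21.1] turn tool z rad -0.007 tilt [ 0.014  0.013 -1.   ] q [-0.25  0.11  2.09  0.02  0.93 -0.51]
```

>>> jog_arm(
  moves=[
    [-0.2,0.008,-0.005,0,0],
    [-0.2,0.008,-0.003,0,0],
    [-0.2,0.002,0,0,0],
  ],
)

```text
t: 3.65
tcp_pos: [495.6, -80.2, 66.0]
eef_rot: [1.924, 2.482, 0.032]
force: [0.7, -0.4, 0.4]
finger_gap: 52.6
```

```bash
python3 togo.py -193 0 42
```

```text
t 3.65 cab xy -195.8 -0.2 z 66.0 gap 52.6 F [ 0.7 -0.4  0.4]
shift tool [-3.1 -0.1 23.9] turn tool z rad -0.01 tilt [ 0.012  0.017 -1.   ] q [-0.22  0.08  2.12  0.02  0.93 -0.49]
```

>>> jog_arm(
  moves=[
    [-0.2,0,0,0.01,0],
    [-0.2,0.001,0,0.01,0],
    [-0.2,0.001,0,0.004,0],
    [-0.2,0.001,0,0,0],
  ],
)

```text
t: 3.98
tcp_pos: [496.0, -75.5, 41.9]
eef_rot: [1.919, 2.481, 0.035]
force: [0.1, 0.9, -0.3]
finger_gap: 52.9
```

```bash
python3 togo.py -193 0 42
```

```text
t 3.98 cab xy -200.2 1.4 z 41.9 gap 52.9 F [ 0.1  0.9 -0.3]
shift tool [-7.3 -1.3 -0.2] turn tool z rad -0.007 tilt [ 0.01   0.021 -1.   ] q [-0.21  0.11  2.14  0.02  0.88 -0.48]
```

>>> jog_arm(
  moves=[
    [-0.2,-0.005,-0.001,-0.001,0],
    [-0.2,-0.001,0,-0.001,0],
    [1,0,0,-0.001,0],
    [1,0,0,-0.0005,0],
    [1,0,0,-0.0005,0],
    [1,0,0,-0.0005,0],
    [1,0,0,-0.0005,0],
  ],
)

```text
t: 4.57
tcp_pos: [496.3, -82.3, 46.3]
eef_rot: [1.92, 2.483, 0.034]
force: [0.5, -0.3, -0.1]
finger_gap: 21.9
```

```bash
python3 togo.py -335 0 42
```

```text
t 4.57 cab xy -193.6 -0.1 z 46.3 gap 21.9 F [ 0.5 -0.3 -0.1]
shift tool [141.4  -1.1   5.8] turn tool z rad -0.007 tilt [ 0.011  0.019 -1.   ] q [-0.23  0.11  2.13  0.02  0.89 -0.5 ]
```

>>> jog_arm(
  moves=[
    [1,0,0,0.001,0],
    [1,0,0,0,0],
    [1,0,0,0,0],
  ],
)

```text
t: 4.82
tcp_pos: [496.9, -82.5, 45.9]
eef_rot: [1.919, 2.482, 0.035]
force: [0.5, 0.1, 0.1]
finger_gap: 1.7
```

Run:
```python
from togo import *
togo(-335,0,42)
snap('wrist','w2.png')
```

```text
t 4.82 cab xy -193.3 0.4 z 45.9 gap 1.7 F [0.5 0.1 0.1]
shift tool [141.6  -1.6   5.3] turn tool z rad -0.007 tilt [ 0.01  0.02 -1.  ] q [-0.23  0.11  2.13  0.02  0.89 -0.5 ]
```

View pics/w2.png

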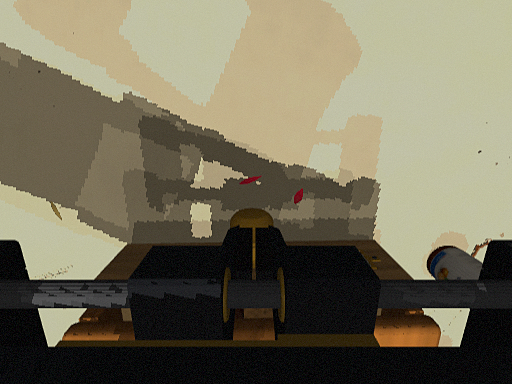

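The fingers shut to a 1.7 mm gap and the knob head at (251,215) still shows outside them, so they missed it. I'll measure the tool against the knob.

Run:
```python
from togo import *
s=manip.read_state()
def proj(p,X):
    c=p['extrinsics']@np.r_[X,1]; f=192/np.tan(np.radians(p['vertical_fov'])/2)
    return p['cx']+f*c[0]/-c[2], p['cy']-f*c[1]/-c[2], -c[2]
M=R.from_rotvec(s['eef_rot']).as_matrix()
for n in('wrist','side','top'):
    p,im,d=snap(n,'x_%s.png'%n); P=cloud(p,d); hsv=cv2.cvtColor(im,cv2.COLOR_RGB2HSV).astype(int)
    e=np.stack([(P[...,:2]-C)@ax,(P[...,:2]-C)@ay,P[...,2]],-1)
    print(n,'tcp px',np.round(proj(p,s['tcp_pos'])),'tip px',np.round(proj(p,s['tcp_pos']+11*M[:,2])))
    kn=(hsv[...,0]>15)&(hsv[...,0]<27)&(hsv[...,1]>150)&(e[...,0]>-230)&(e[...,0]<-168)&(abs(e[...,1])<25)
    if kn.sum(): print(' knob',kn.sum(),np.percentile(e[kn],[2,50,98],axis=0).round(1).tolist())
    dk=(hsv[...,2]<60)&(e[...,0]>-240)&(e[...,0]<-160)&(abs(e[...,1])<25)&(e[...,2]>15)&(e[...,2]<110)
    if dk.sum(): print(' finger',dk.sum(),np.percentile(e[dk],[1,50,99],axis=0).round(1).tolist())
a=cv2.imread('pics/x_side.png')[180:300,220:380]; cv2.imwrite('pics/x_sidec.png',cv2.resize(a,None,fx=4,fy=4))
```

```text
wrist tcp px [252. 225. 183.] tip px [252. 219. 193.]
 knob 3226 [[-225.4, -23.0, 42.2], [-209.6, 3.8, 157.9], [-196.2, 23.8, 171.1]]
 finger 2259 [[-203.6, -13.5, 38.3], [-201.7, 0.6, 88.4], [-193.7, 14.8, 109.8]]
side tcp px [300. 258. 756.] tip px [299. 262. 762.]
 knob 195 [[-211.4, -13.4, 36.6], [-201.4, 0.8, 52.1], [-181.7, 23.4, 162.3]]
 finger 280 [[-205.5, -15.4, 68.2], [-202.9, -0.7, 91.0], [-188.9, 15.0, 109.6]]
top tcp px [222. 246. 886.] tip px [222. 246. 897.]
 finger 1 [[-169.8, 4.6, 48.6], [-169.8, 4.6, 48.6], [-169.8, 4.6, 48.6]]
```

View pics/x_sidec.png

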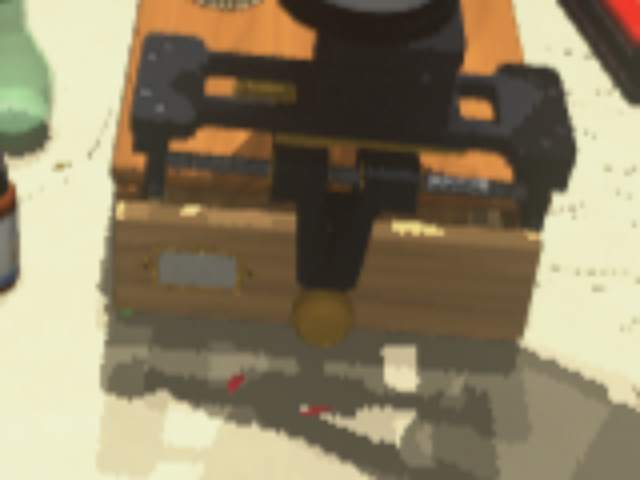

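Run:
```python
from togo import *
p,im,d=snap('side'); P=cloud(p,d)
for u in (298,303):
  for v in range(232,270,3):
    e=P[v,u]; print(u,v,im[v,u],((e[:2]-C)@ax).round(1),((e[:2]-C)@ay).round(1),e[2].round(1))
p,im,d=snap('wrist'); P=cloud(p,d)
for v in range(196,300,6):
    e=P[v,252]; print(v,im[v,252],d[v,252],((e[:2]-C)@ax).round(1),((e[:2]-C)@ay).round(1),e[2].round(1))
```

```text
298 232 [40 36 30] -204.4 9.3 117.4
298 235 [39 35 30] -202.3 8.6 108.8
298 238 [39 35 29] -203.9 8.2 103.1
298 241 [39 35 28] -203.6 7.6 95.8
298 244 [39 35 29] -202.8 6.9 87.9
298 247 [40 36 29] -201.2 6.2 79.2
298 250 [40 36 30] -200.9 5.6 71.6
298 253 [89 69 33] -190.6 4.3 54.9
298 256 [108  83  36] -199.5 4.3 55.3
298 259 [106  82  38] -200.2 3.8 48.4
298 262 [103  79  37] -202.1 3.3 42.5
298 265 [97 77 40] -202.3 2.7 34.9
298 268 [87 81 64] -174.7 -0.2 0.3
303 232 [37 31 26] -197.6 -0.1 112.7
303 235 [38 33 27] -202.1 -0.3 109.5
303 238 [36 30 23] -191.1 -1.9 93.2
303 241 [36 31 23] -199.4 -1.8 93.0
303 244 [39 34 28] -202.3 -2.2 88.3
303 247 [39 35 29] -202.4 -2.8 81.2
303 250 [40 36 29] -202.7 -3.4 74.1
303 253 [83 64 33] -189.9 -5.3 55.2
303 256 [110  84  38] -197.3 -5.2 54.4
303 259 [107  82  37] -200.5 -5.6 49.7
303 262 [103  80  38] -202.0 -6.1 43.4
303 265 [96 77 42] -203.9 -6.6 37.4
303 268 [87 80 64] -174.3 -10.2 1.0
196 [72 65 51] 224.61087 -199.7 1.4 0.4
202 [74 69 54] 225.6121 -194.6 1.3 0.9
208 [56 47 32] 190.87466 -201.5 0.8 35.0
214 [58 39 15] 179.27394 -201.6 0.6 47.1
220 [82 59 23] 172.00786 -200.5 0.5 55.0
226 [90 69 24] 172.30481 -196.8 0.5 55.7
232 [0 0 5] 151.56862 -201.8 0.2 75.9
238 [3 2 1] 144.84038 -201.6 0.1 82.9
244 [0 1 4] 137.84785 -201.7 -0.0 90.2
250 [9 2 8] 139.45367 -198.0 -0.0 89.6
256 [1 1 4] 140.4152 -194.6 -0.1 89.6
262 [0 0 0] 122.56863 -201.0 -0.3 106.3
268 [ 6  9 11] 118.36512 -200.7 -0.4 110.8
274 [13 13 17] 116.98048 -199.0 -0.4 112.7
280 [18 22 17] 79.75152 -218.5 -0.7 145.8
286 [19 19 17] 77.72601 -218.0 -0.8 148.0
292 [31 30 33] 76.87651 -216.9 -0.8 149.3
298 [35 33 33] 76.63735 -215.4 -0.8 149.9
```

Run:
```python
from togo import *
print(manip.tip_extent,[a for a in dir(manip) if a[0]!='_'])
s=manip.read_state(); M=R.from_rotvec(s['eef_rot']).as_matrix(); print(s['tcp_pos'],M.round(3))
p,im,d=snap('wrist'); P=cloud(p,d); L=(P-s['tcp_pos'])@M   # points in tool frame
hs=im.max(-1)<45
m=hs&(abs(L[...,1])<25)&(abs(L[...,0])<30)&(d>0)
print('finger tool-z range',np.percentile(L[m],[1,50,99],axis=0).round(1).tolist())
print('cam in tool',((np.linalg.inv(p['extrinsics'])[:3,3]-s['tcp_pos'])@M).round(1))
```

```text
11.0 ['PlanningError', 'camera_params', 'grab_frame', 'read_state', 'sign_off', 'tip_extent']
[496.75124044 -82.43260214  45.76700279] [[-0.252  0.968  0.017]
 [ 0.968  0.251  0.015]
 [ 0.01   0.02  -1.   ]]
finger tool-z range [[0.8, -24.4, -128.6], [22.4, -0.3, -111.2], [29.6, 24.4, -29.8]]
cam in tool [  73.9    1.1 -168.7]
```

>>> jog_arm(
  moves=[
    [1,0.0,0,-0.02,0],
    [1,0,0,-0.02,0],
    [1,0,0,-0.005,0],
    [1,0,0,0,0],
  ],
)

```text
t: 5.5
tcp_pos: [494.3, -82.7, 90.4]
eef_rot: [1.921, 2.485, 0.032]
force: [0.5, 0.4, 0.4]
finger_gap: 0.6
```

```bash
cat > tips.py <<'E'
from togo import *
togo(-193,0,42)
s=manip.read_state(); M=R.from_rotvec(s['eef_rot']).as_matrix()
for n in ('wrist','side'):
    p,im,d=snap(n,None); P=cloud(p,d); L=(P-s['tcp_pos'])@M
    m=(im.max(-1)<60)&(abs(L[...,1])<60)&(abs(L[...,0])<20)&(d>0)&(L[...,2]<30)&(L[...,2]>-60)
    for sg in (-1,1):
        q=L[m&(L[...,1]*sg>0)]
        if len(q): print(n,sg,len(q),np.percentile(q,[1,50,99],axis=0).round(1).tolist())
E
python3 tips.py
```

```text
t 5.5 cab xy -193.7 -2.1 z 90.4 gap 0.6 F [0.5 0.4 0.4]
shift tool [-1.3  1.3 48.4] turn tool z rad -0.007 tilt [ 0.012  0.016 -1.   ] q [-0.23  0.05  2.1   0.02  0.98 -0.5 ]
wrist -1 780 [[7.8, -13.4, -59.5], [8.9, -5.9, -43.3], [10.7, -0.0, -23.5]]
wrist 1 941 [[0.3, 0.1, -59.7], [8.8, 7.2, -42.9], [10.7, 15.9, -23.4]]
side -1 139 [[-2.7, -15.2, -59.6], [9.9, -7.1, -43.4], [13.1, -0.2, -24.8]]
side 1 130 [[4.0, 0.7, -59.6], [10.0, 7.8, -41.7], [12.9, 15.0, -22.8]]
```

>>> jog_arm(
  moves=[
    [-0.2,0.0,0,-0.001,0],
    [-0.2,0,0,-0.001,0],
    [-0.2,0,0,-0.001,0],
    [-0.2,0,0,-0.001,0],
    [-0.2,0,0,-0.001,0],
    [-0.2,0,0,-0.001,0],
  ],
)

```text
t: 6.1
tcp_pos: [490.4, -81.9, 91.1]
eef_rot: [-1.917, -2.479, -0.026]
force: [0.2, 0.4, 0.1]
finger_gap: 37.9
```

```bash
python3 tips.py
```

```text
t 6.1 cab xy -195.5 -5.7 z 91.1 gap 37.9 F [0.2 0.4 0.1]
shift tool [-3.3  5.3 49.1] turn tool z rad -0.007 tilt [ 0.016  0.008 -1.   ] q [-0.23  0.04  2.1   0.02  0.99 -0.5 ]
wrist -1 1313 [[-8.5, -33.1, -59.6], [8.8, -23.1, -44.5], [10.8, -17.8, -23.3]]
wrist 1 1312 [[-8.2, 20.3, -59.6], [8.8, 25.6, -44.6], [10.7, 35.5, -23.2]]
side -1 154 [[-7.0, -35.8, -59.7], [9.7, -27.0, -42.3], [13.2, -20.7, -24.8]]
side 1 128 [[1.6, 21.9, -59.9], [9.9, 28.6, -42.4], [12.5, 36.9, -24.7]]
```

Both cameras put the fingertips about 23 mm behind the reported TCP, where the text says 11 mm ahead. From here on I'll use: tip height = reported z + 22.5. For the knob that means a reported z of about 7.

>>> jog_arm(
  moves=[
    [-0.2,-0.001,0.003,0.012,0],
    [-0.2,0,0.002,0.013,0],
    [-0.2,0,0.002,0.013,0],
    [-0.2,0,0,0.003,0],
    [-0.2,0,0,0,0],
  ],
)

```text
t: 6.62
tcp_pos: [499.8, -80.7, 47.7]
eef_rot: [-1.919, -2.481, -0.028]
force: [-0.2, 0.5, 0.2]
finger_gap: 52.7
```

```bash
python3 togo.py -193 0 7
```

```text
t 6.62 cab xy -194.3 3.7 z 47.7 gap 52.7 F [-0.2  0.5  0.2]
shift tool [-1.9 -4.1 40.7] turn tool z rad -0.008 tilt [ 0.015  0.011 -1.   ] q [-0.22  0.12  2.12  0.02  0.9  -0.49]
```

>>> jog_arm(
  moves=[
    [-0.2,0.0,-0.002,0.012,0],
    [-0.2,0,-0.002,0.012,0],
    [-0.2,0,0,0.01,0],
    [-0.2,0,0,0.003,0],
    [-0.2,0,0,0,0],
  ],
)

```text
t: 7.03
tcp_pos: [497.1, -81.3, 9.5]
eef_rot: [-1.92, -2.482, -0.029]
force: [0.2, -0.5, 0.5]
finger_gap: 53.2
```

```bash
python3 togo.py -193 0 7
```

```text
t 7.03 cab xy -194.4 1.0 z 9.5 gap 53.2 F [ 0.2 -0.5  0.5]
shift tool [-1.4 -1.   2.5] turn tool z rad -0.008 tilt [ 0.014  0.012 -1.   ] q [-0.22  0.17  2.15  0.03  0.82 -0.5 ]
```

>>> jog_arm(
  moves=[
    [1,-0.001,-0.001,0.001,0],
    [1,0,0,-0.0005,0],
    [1,0,0,-0.0005,0],
    [1,0,0,-0.0005,0],
    [1,0,0,-0.0005,0],
    [1,0,0,-0.0005,0],
  ],
)

```text
t: 7.53
tcp_pos: [495.9, -82.9, 10.7]
eef_rot: [-1.919, -2.483, -0.028]
force: [3.8, -0.9, -11.5]
finger_gap: 28.3
```

```bash
python3 togo.py -340 0 9
```

```text
t 7.53 cab xy -193.1 -0.7 z 10.7 gap 28.3 F [  3.8  -0.9 -11.5]
shift tool [146.8  -0.4   3.8] turn tool z rad -0.007 tilt [ 0.014  0.012 -1.   ] q [-0.23  0.16  2.15  0.02  0.82 -0.5 ]
```

>>> jog_arm(
  moves=[
    [1,0.008,0,0,0],
    [1,0.015,0,0,0],
    [1,0.018,0,0,0],
    [1,0.018,0,0,0],
    [1,0.018,0,0,0],
    [1,0.018,0,0,0],
    [1,0.014,0,0,0],
    [1,0.01,0,0,0],
  ],
)

```text
t: 8.2
tcp_pos: [464.5, 33.8, 10.7]
eef_rot: [1.923, 2.483, 0.023]
force: [1.7, -1.8, -8.3]
finger_gap: 28.2
```

```bash
python3 togo.py -340 0 9
```

```text
t 8.2 cab xy -314.0 -0.7 z 10.7 gap 28.2 F [ 1.7 -1.8 -8.3]
shift tool [26.   0.5  1.9] turn tool z rad -0.009 tilt [ 0.008  0.013 -1.   ] q [ 0.01  0.1   2.23  0.02  0.81 -0.25]
```

>>> jog_arm(
  moves=[
    [1,0.01,0,0,0],
    [1,0.01,0,0,0],
    [1,0.008,0,0,0],
    [1,0.005,0,0,0],
    [1,0.004,0,0,0],
    [1,0.0,0,0,0],
  ],
)

```text
t: 8.7
tcp_pos: [458.0, 57.9, 11.1]
eef_rot: [1.887, 2.479, -0.006]
force: [1.8, 2.7, -6.4]
finger_gap: 28.5
```

```bash
python3 togo.py -340 0 9
```

```text
t 8.7 cab xy -339.0 -0.8 z 11.1 gap 28.5 F [ 1.8  2.7 -6.4]
shift tool [1.1 0.8 2.1] turn tool z rad 0.008 tilt [-0.023  0.013 -1.   ] q [ 0.09  0.08  2.24 -0.03  0.8  -0.16]
```

>>> jog_arm(
  moves=[
    [-0.2,0,0,0,0],
    [-0.2,0,0,0,0],
    [-0.2,0,0,-0.001,0],
    [-0.2,0,0,-0.02,0],
    [-0.2,0,0,-0.035,0],
    [-0.2,0,0,-0.035,0],
    [-0.2,0,0,-0.035,0],
    [-0.2,0,0,-0.02,0],
    [-0.2,0,0,-0.002,0],
  ],
)

```text
t: 9.45
tcp_pos: [453.8, 64.5, 168.5]
eef_rot: [1.893, 2.482, -0.004]
force: [0.5, 0.5, -0.1]
finger_gap: 53.1
```

```bash
cat > look.py <<'E'
from togo import *
import sys
togo(-250,0,120)
ims=[]
for n in ('wrist','top','side'):
    p,im,d=snap(n); P=cloud(p,d)
    e=np.stack([(P[...,:2]-C)@ax,(P[...,:2]-C)@ay,P[...,2]],-1)
    np.savez('l_%s.npz'%n,im=im,e=e,d=d); ims.append(im)
top=cv2.resize(ims[1][100:340,130:430],None,fx=1.6,fy=1.6)
cv2.imwrite('pics/'+sys.argv[1],np.hstack([ims[0][:,:,::-1][:,100:400],top[:,:,::-1]]))
E
python3 look.py l1.png
```

```text
t 9.45 cab xy -346.4 -3.2 z 168.5 gap 53.1 F [ 0.5  0.5 -0.1]
shift tool [-95.6   2.1  50.2] turn tool z rad 0.006 tilt [-0.017  0.01  -1.   ] q [ 0.1  -0.13  2.11 -0.02  1.14 -0.16]
```

View pics/l1.png

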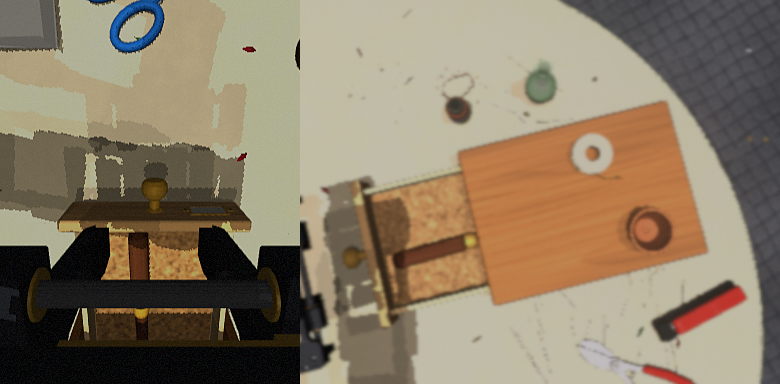

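The drawer is out. The dibber lies in it, its dark handle running from about (397,260) to (463,241) in the right-hand top crop with the brass ferrule at (470,240). I'll measure the handle next.

Run:
```python
import numpy as np, cv2
for n in ('top','wrist','side'):
    z=np.load('l_%s.npz'%n); e=z['e']; im=z['im'].astype(int)
    m=(e[...,0]>-294)&(e[...,0]<-152)&(abs(e[...,1])<80)&(e[...,2]>38)&(e[...,2]<52)&(z['d']>0)
    m=cv2.morphologyEx(m.astype(np.uint8),cv2.MORPH_OPEN,np.ones((3,3)))
    k,l,st,_=cv2.connectedComponentsWithStats(m)
    for i in range(1,k):
        if st[i,4]>60:
            q=e[l==i]; r=cv2.minAreaRect(q[:,:2].astype(np.float32)); vx=cv2.fitLine(q[:,:2].astype(np.float32),cv2.DIST_HUBER,0,.01,.01).ravel()
            print(n,st[i],'z',np.median(q[:,2]).round(1),'pct',np.percentile(q,[1,99],axis=0).round(1).tolist(),'rect',np.round(r[0],1),np.round(r[1],1),round(r[2],1),'line',vx.round(3),im[l==i].mean(0).round())
```

```text
top [188 247  53  21 530] z 44.5 pct [[-276.4, -30.0, 38.9], [-155.3, -6.0, 48.8]] rect [-215.2  -17.9] [124.5  23.9] 1.6 line [ 1.00000e+00  3.10000e-02 -2.15629e+02 -1.77730e+01] [102.  65.  39.]
wrist [228 232  21  47 895] z 45.7 pct [[-278.4, -30.7, 39.7], [-217.3, -6.6, 47.6]] rect [-247.3  -18.7] [64.7 24. ] 1.6 line [ 9.99000e-01  3.90000e-02 -2.49664e+02 -1.84250e+01] [67. 35. 17.]
wrist [234 308  15  11 137] z 43.7 pct [[-170.9, -25.2, 38.9], [-152.5, -6.6, 46.0]] rect [-161.8  -15.9] [18.7 19. ] 88.7 line [   0.695    0.719 -163.256  -16.138] [152. 116.  30.]
side [303 247  15  43 524] z 45.0 pct [[-270.0, -30.6, 39.4], [-156.8, -6.6, 47.5]] rect [-212.2  -18.8] [118.3  24.1] 1.7 line [ 1.00000e+00  3.10000e-02 -2.19001e+02 -1.81510e+01] [121.  78.  43.]
```

>>> jog_arm(
  moves=[
    [-0.2,-0.02,-0.003,0.0,-0.02],
    [-0.2,-0.025,-0.004,0.015,0],
    [-0.2,-0.025,-0.004,0.02,0],
    [-0.2,-0.018,-0.002,0.02,0],
    [-0.2,-0.005,0,0.02,0],
    [-0.2,0,0,0.01,0],
    [-0.2,0,0,0,0],
  ],
  force=4,
)

```text
t: 10.18
tcp_pos: [453.5, -31.8, 61.3]
eef_rot: [-1.871, -2.515, 0.03]
force: [-0.4, 0.1, -0.0]
finger_gap: 52.8
```

```bash
python3 togo.py -251 -19 3 1.8
```

```text
t 10.18 cab xy -253.5 -28.4 z 61.3 gap 52.8 F [-0.4  0.1 -0. ]
shift tool [-2.4 10.4 58.1] turn tool z rad -0.002 tilt [-0.006 -0.019 -1.   ] q [-0.11  0.01  2.2  -0.02  0.94 -0.4 ]
```

>>> jog_arm(
  moves=[
    [-0.2,0,0.006,0.0,0],
    [-0.2,-0.001,0.004,0.01,0],
    [-0.2,-0.001,0.001,0.012,0],
    [-0.2,0,0,0.01,0],
    [-0.2,0,0,0,0],
  ],
)

```text
t: 10.6
tcp_pos: [461.6, -29.3, 22.7]
eef_rot: [-1.866, -2.51, 0.035]
force: [-0.4, -0.9, 0.2]
finger_gap: 53.0
```

```bash
python3 togo.py -251 -19 3 1.8
```

```text
t 10.6 cab xy -253.8 -19.9 z 22.7 gap 53.0 F [-0.4 -0.9  0.2]
shift tool [-2.8  1.3 19.7] turn tool z rad -0.001 tilt [-0.002 -0.026 -1.   ] q [-0.11  0.09  2.2  -0.02  0.87 -0.39]
```

>>> jog_arm(
  moves=[
    [-0.2,-0.001,0.001,0.007,0],
    [-0.2,-0.001,0,0.007,0],
    [-0.2,0,0,0.003,0],
    [-0.2,0,0,0,0],
  ],
)

```text
t: 10.93
tcp_pos: [464.0, -30.3, 4.6]
eef_rot: [-1.865, -2.512, 0.034]
force: [-0.4, -0.7, -0.3]
finger_gap: 53.1
```

```bash
python3 togo.py -251 -19 3 1.8
```

```text
t 10.93 cab xy -252.2 -17.8 z 4.6 gap 53.1 F [-0.4 -0.7 -0.3]
shift tool [-1.1 -1.2  1.7] turn tool z rad 0.001 tilt [-0.003 -0.025 -1.   ] q [-0.11  0.13  2.21 -0.02  0.83 -0.39]
```

>>> jog_arm(
  moves=[
    [1,0,-0.001,-0.0005,0],
    [1,0,0,-0.0005,0],
    [1,0,0,-0.0005,0],
    [1,0,0,-0.0005,0],
    [1,0,0,-0.0005,0],
    [1,0,0,-0.0005,0],
    [1,0,0,-0.0005,0],
  ],
)

```text
t: 11.52
tcp_pos: [464.0, -30.9, 10.0]
eef_rot: [-1.866, -2.514, 0.032]
force: [-0.7, -1.3, -1.3]
finger_gap: 24.3
```

```bash
python3 togo.py -251 -19 3 1.8
```

```text
t 11.52 cab xy -251.6 -18.0 z 10.0 gap 24.3 F [-0.7 -1.3 -1.3]
shift tool [-0.5 -0.9  7. ] turn tool z rad 0.0 tilt [-0.004 -0.023 -1.   ] q [-0.11  0.12  2.21 -0.02  0.84 -0.39]
```

>>> jog_arm(
  moves=[
    [1,0,0,-0.005,0],
    [1,0,0,-0.007,0],
    [1,0,0,-0.007,0],
    [1,0,0,-0.004,0],
  ],
)

```text
t: 11.85
tcp_pos: [463.3, -30.5, 34.0]
eef_rot: [-1.865, -2.512, 0.034]
force: [-0.4, -0.4, -0.7]
finger_gap: 23.9
```

Run:
```python
from togo import *
togo(-251,-19,30,1.8)
p,im,d=snap('side'); P=cloud(p,d)
e=np.stack([(P[...,:2]-C)@ax,(P[...,:2]-C)@ay,P[...,2]],-1)
cv2.imwrite('pics/g1.png',cv2.resize(im[190:320,240:360,::-1],None,fx=4,fy=4))
p,im,d=snap('top'); P=cloud(p,d); et=np.stack([(P[...,:2]-C)@ax,(P[...,:2]-C)@ay,P[...,2]],-1)
for nm,E in(('side',e),('top',et)):
  for x in range(-280,-150,10):
    m=(abs(E[...,0]-x)<5)&(abs(E[...,1]+17)<8)&(E[...,2]>25)&(E[...,2]<140)
    if m.sum()>3: print(nm,x,m.sum(),np.median(E[m][:,2]).round(1))
```

```text
t 11.85 cab xy -252.1 -18.6 z 34.0 gap 23.9 F [-0.4 -0.4 -0.7]
shift tool [-1.1 -0.4  4.1] turn tool z rad 0.0 tilt [-0.003 -0.025 -1.   ] q [-0.11  0.08  2.19 -0.02  0.89 -0.39]
side -280 132 70.8
side -270 50 73.9
side -260 33 73.0
side -250 27 71.1
side -240 31 69.2
side -230 27 67.4
side -220 27 65.4
side -210 30 63.9
side -190 4 60.0
side -180 19 59.0
side -170 16 54.8
top -240 4 67.4
top -230 45 68.6
top -220 35 66.7
top -210 31 64.9
top -200 32 63.2
top -190 32 61.2
top -180 34 59.0
top -170 32 55.4
top -160 29 53.2
```

View pics/g1.png

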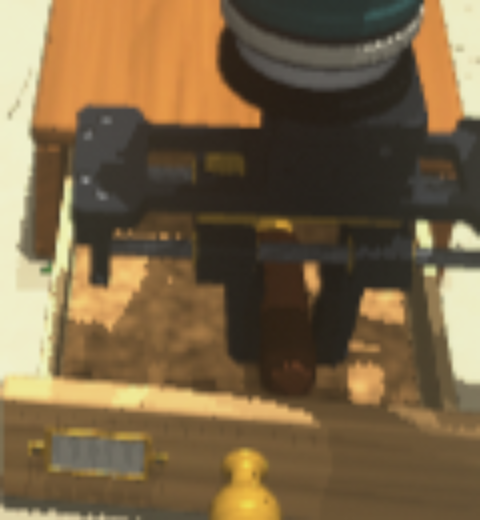

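The dibber is gripped and already pivoting, about 11° butt-up with the point still low under the top. I'll keep lifting straight up.

>>> jog_arm(
  moves=[
    [1,0,0,-0.007,0],
    [1,0,0,-0.009,0],
    [1,0,0,-0.009,0],
    [1,0,0,-0.009,0],
    [1,0,0,-0.009,0],
    [1,0,0,-0.009,0],
    [1,0,0,-0.005,0],
  ],
)

```text
t: 12.53
tcp_pos: [464.4, -29.8, 96.5]
eef_rot: [-1.865, -2.512, 0.034]
force: [0.5, -0.3, -1.1]
finger_gap: 24.0
```

```bash
cat > tilt.py <<'E'
from togo import *
togo(-251,-19,150,1.8)
s=manip.read_state(); g=s['tcp_pos'][2]+41
for n in ('side','top'):
    p,im,d=snap(n); P=cloud(p,d); E=np.stack([(P[...,:2]-C)@ax,(P[...,:2]-C)@ay,P[...,2]],-1)
    r=[]
    for x in range(-280,-140,10):
        m=(abs(E[...,0]-x)<5)&(abs(E[...,1]+17)<7)&(E[...,2]>28)&(E[...,2]<g+12)&(im[...,0].astype(int)-im[...,2]<110)
        if m.sum()>8: r.append((x,float(np.median(E[m][:,2]).round(1))))
    print(n,r)
E
python3 tilt.py
```

```text
t 12.53 cab xy -252.6 -17.3 z 96.5 gap 24.0 F [ 0.5 -0.3 -1.1]
shift tool [ -1.7  -3.1 -53.4] turn tool z rad 0.0 tilt [-0.003 -0.025 -1.   ] q [-0.11 -0.01  2.15 -0.01  1.03 -0.39]
side [(-280, 132.9), (-270, 141.5), (-260, 139.0), (-250, 132.6), (-240, 127.1), (-230, 121.9), (-220, 114.9), (-150, 85.7)]
top [(-240, 125.9), (-230, 122.1), (-220, 116.9), (-210, 111.2), (-200, 105.2), (-190, 99.5), (-180, 93.0), (-170, 86.2), (-160, 78.2), (-150, 75.6)]
```

Tilt is about 30°, butt at about 130 mm, and the point is near the floor at about x = -78, still under the top. Now draw it out diagonally.

>>> jog_arm(
  moves=[
    [1,0.006,0,-0.001,0],
    [1,0.009,0,-0.004,0],
    [1,0.009,0,-0.007,0],
    [1,0.009,0,-0.009,0],
    [1,0.008,0,-0.009,0],
    [1,0.006,0,-0.009,0],
    [1,0.006,0,-0.006,0],
    [1,0.002,0,-0.002,0],
  ],
)

```text
t: 13.3
tcp_pos: [446.0, 29.7, 146.1]
eef_rot: [-1.863, -2.51, 0.036]
force: [0.3, -0.1, -1.1]
finger_gap: 24.3
```

```bash
python3 tilt.py
```

```text
t 13.3 cab xy -314.8 -19.7 z 146.1 gap 24.3 F [ 0.3 -0.1 -1.1]
shift tool [-63.8  -1.5  -3.8] turn tool z rad 0.001 tilt [-0.001 -0.028 -1.   ] q [ 0.02 -0.1   2.13 -0.01  1.14 -0.27]
side [(-280, 113.9)]
top [(-280, 148.1), (-270, 136.8), (-260, 126.8), (-250, 112.1), (-240, 97.9), (-230, 86.4), (-220, 75.2), (-210, 64.4), (-200, 52.9), (-190, 39.9), (-150, 89.9)]
```

The point is now clear in front of the top edge, at about x = -185. I'll firm the grip and lift.

>>> jog_arm(
  moves=[
    [1,0,0,-0.001,0],
    [1,0,0,-0.005,0],
    [1,0,0,-0.014,0],
    [1,0,0,-0.02,0],
    [1,0,0,-0.025,0],
    [1,0,0,-0.025,0],
    [1,0,0,-0.025,0],
    [1,0,0,-0.025,0],
    [1,0,0,-0.02,0],
    [1,0,0,-0.015,0],
    [1,0,0,-0.005,0],
    [1,0,0,-0.001,0],
  ],
  force=15,
)

```text
t: 14.4
tcp_pos: [447.8, 26.7, 329.6]
eef_rot: [-1.864, -2.494, 0.053]
force: [0.6, -0.1, -2.1]
finger_gap: 23.9
```

```bash
cat > fin.py <<'E'
from togo import *
togo(-314,-19,350,1.8)
p,im,d=snap('side','f1.png'); P=cloud(p,d)
s=manip.read_state(); M=R.from_rotvec(s['eef_rot']).as_matrix(); L=(P-s['tcp_pos'])@M
m=(abs(L[...,1])<14)&(abs(L[...,0])<230)&(L[...,2]>-20)&(L[...,2]<230)&(P[...,2]>100)
k,l,st,_=cv2.connectedComponentsWithStats(m.astype(np.uint8))
for i in range(1,k):
    if st[i,4]>30:
        q=P[l==i]; e=np.c_[(q[:,:2]-C)@ax,(q[:,:2]-C)@ay,q[:,2]]; lo=q[:,2].argmin(); print(st[i],'zmin',e[lo].round(1),'zmax',e[q[:,2].argmax()].round(1))
E
python3 fin.py
```

```text
t 14.4 cab xy -311.4 -18.7 z 329.6 gap 23.9 F [ 0.6 -0.1 -2.1]
shift tool [  2.6  -1.1 -20.3] turn tool z rad -0.006 tilt [ 0.001 -0.044 -0.999] q [ 0.01 -0.2   1.87 -0.01  1.51 -0.27]
[317 145  28  41 573] zmin [-187.   -18.9  208.8] zmax [-326.2  -21.1  349.1]
```

View pics/f1.png

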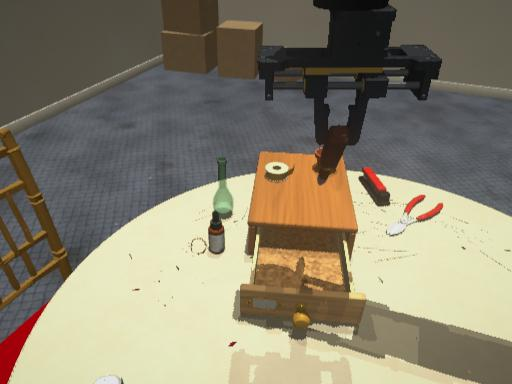

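The dibber hangs clear above the drawer at (335,150), visible from z = 209 to 349 mm, with everything else standing where it was. I'll settle it, check drift and hand in.

>>> jog_arm(
  moves=[
    [1,0,0,0,0],
    [1,0,0,0,0],
    [1,0,0,0,0],
    [1,0,0,0,0],
  ],
)

```text
t: 14.78
tcp_pos: [445.6, 26.3, 324.4]
eef_rot: [-1.861, -2.489, 0.061]
force: [0.1, -0.3, -0.2]
finger_gap: 23.8
```

```bash
python3 fin.py
python3 - <<'E'
from h import *
p,im,d=snap('top');P=cloud(p,d)
hi=(P[...,0]>470)&(P[...,0]<760)&(P[...,1]>-400)&(P[...,1]<-190)&(P[...,2]>100)&(P[...,2]<160)&(d>0)
k,l,st,c=cv2.connectedComponentsWithStats(hi.astype(np.uint8))
for i in range(1,k):
    if st[i,4]>15: print(np.median(P[l==i],0).round())
s=manip.read_state();print(abs(s['qvel']).max(),s['tcp_pos'],s['finger_gap'])
E
python3 fin.py | head -2; python3 -c "
from station import manip
print(manip.sign_off())"
```

```text
t 14.78 cab xy -311.6 -21.0 z 324.4 gap 23.8 F [ 0.1 -0.3 -0.2]
shift tool [  2.4   0.7 -25.7] turn tool z rad -0.007 tilt [ 0.003 -0.051 -0.999] q [ 0.01 -0.19  1.88 -0.01  1.5  -0.27]
[319 149  27  40 545] zmin [-186.9  -23.   202.9] zmax [-326.9  -21.7  344. ]
[ 720. -214.  141.]
[ 611. -283.  114.]
[ 509. -366.  127.]
0.010481175843009035 [445.60839341  26.28126467 324.47412159] 24.086295206409968
t 14.88 cab xy -311.6 -21.0 z 324.5 gap 24.1 F [-0.7  0.3 -0.6]
shift tool [  2.4   0.7 -25.6] turn tool z rad -0.007 tilt [ 0.003 -0.051 -0.999] q [ 0.01 -0.19  1.88 -0.01  1.5  -0.27]
the job is handed in; nothing more can be done
None
```

I pulled the drawer to its stop, tipped the dibber handle-end up and drew it out diagonally. I handed in at about 15 s with it held still in the air; sign-off gives no verdict.

**Last checks:**
- **Drawer:** the gripper travelled 146 mm while holding the knob, which matches the 145 mm stop.
- **Tipping:** at about 30° tilt the handle end was at about 130 mm. The point was near the drawer floor, about 70 mm under the top board (worked out from the tilt, not seen). The force readings stayed around 1–2 N and showed no sign of prying.
- **Final hold:** the visible part of the dibber ran from z = 203 to 344 mm, well above the required 155 mm. The finger gap was 24 mm at a 15 N grip, and joint speed was about 0.01 rad/s.
- **Other objects:** the vase, ribbon and pot each measured within 1 mm of where they started. I only checked the glue bottle by eye; it was standing in its place in the last side picture.

**What disagreed:**
- **Tool offset:** the reported tool position did not match the cameras. The fingertips were about 23 mm behind the TCP, not 11 mm ahead of it, so the first pinch closed above the knob. I corrected for this from then on.
- **Drift:** each move row also let the arm wander a few millimetres. The final hold sank about 5 mm over the last four rows and then stayed steady.

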